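Close the draught shield and tare the bench balance

ROBOT

A 6-joint arm with a two-finger parallel gripper is mounted at the origin on a cart in front of the work surface, level with it; the furniture and walls round the work are solid. World frame = base frame: x ahead of the robot, y to its left, z up, the work surface at z = 0. Lengths are in mm, angles in rad, forces in N, time in s.
With the tool pointing down it reaches from about 350 to 975 mm from the base axis. Payload 7.1 kg.
Tool frame: the origin (TCP) lies midway between the tips of the shut fingers; the grasp point (between the pads) lies 19 mm behind it (ctrl.hold_point_z is the distance from the TCP to the grasp point, in mm); z points along the fingers, y is the direction in which the jaws open and shut (so a half turn about z gives the same grasp; the last joint's range is limited). The gripper opens to 88 mm and grips with 3 to 60 N. Pads are 20 mm wide; open, the fingers measure 115 mm over their backs; the gripper's body (75 mm by 178 mm) begins 61 mm behind the grasp point.
Start: joints at [-1.235, 0.423, 1.63, -0, 1.089, -0.019], TCP at [217.143, -586.049, 222.675] pointing down, gripper open.
Joint ranges: [-3, 3], [-0.9, 2.11], [0.09, 2.58], [-1.31, 4.45], [0.11, 2.69], [-2.54, 2.54]. Speed limits (rad/s): [2.39, 2.39, 3.01, 3.14, 3.14, 3.14].

INTERFACE

Orientations are given as a rotation vector (axis times angle).
In Python, from workcell import ctrl, eyes gives the robot as it stands.
- The arm moves only by the tool move_arm, never from a script. Its argument "deltas" is a list of rows, each a list of 6 numbers: the shift along the tool's x, y, z in mm, then the turn, a rotation vector about the tool's x, y, z in rad. A call has 1 to 5 rows; each row shifts and turns the pose as measured when the row begins, along the tool's axes as they then stand; what a row does not reach is not made up. A row lasts 1/12 s, in which the tool goes at most 41.7 mm and 7.16 degrees, less where a joint would pass 70% of its speed; a pose out of reach is approached as far as the arm can. A call is refused whole if a number of a shift passes 41.7 or a number of a turn 0.125, either way. A call with a gripper value outside its range is refused whole. "hand" is the closure, from -1 (fully open) to 1 (shut), set as the call begins (left out, the last holds). The fingers move at their own pace and stop on an object; the grip force is fixed at half the most. Time passes only in rows, so rows that do not move let the fingers close. It gives the time, the measured TCP pose, the force and the opening at its end, in the units of the state.
- ctrl.get_obs(): the state, without advancing time (a new reading comes with each control period).
- eyes.get_image(name): name is "side" or "top"; returns a dict with "frame" (384x512x3 uint8, red, green, blue), "range_z" (384x512 float32, mm along the optical axis (not along the pixel's ray), 0 where there is no reading), "fx", "fy", "cx", "cy" (pixels), "D" ([k1, k2, p1, p2, k3] as OpenCV has them; the pictures are not rectified), "cam_to_world" (4x4, takes a point from camera to world coordinates). Camera axes: x right, y down, z forward; pixel columns grow to the right and rows downward; lengths in mm; the calibration is good to about 2 mm. A picture is of the moment at which its call begins.
- ctrl.close_job(): hands the job in, once; it reports no verdict.
The state is a dict: "t": time; "qpos": joint angles; "qvel": joint speeds; "joint_torque": joint torques, N m; "ee_pos": TCP position; "orientation": TCP orientation; "ft_force": force on the tool from outside, world axes, zero at the start; "moment": the same for the moment, N m; "width": finger opening in mm.
Only numpy, scipy, OpenCV 4.12 (cv2) and the standard library are available. Lean on these libraries where they do the work, as an engineer would, in place of code of your own. Each camera call takes 0.05 s, during which the arm holds its last target.

TASK

A weighing bottle stands in the bench balance and its draught shield is open: with the fingertips, push the sliding lid on top of the shield fully shut by the upright finger stop on it, then gently press the tare key (the long bar-shaped one of the three keys on the front of the balance) down, let it spring back up and withdraw. Grip and lift nothing, do not press the tare key before the lid is shut, leave the round and the square key alone, and do not disturb the weighing bottle or the other things on the bench.

Things in the scene. Friction and masses are not known exactly. Their poses are not given: they have to be found in the camera images.
- balance: Fixed bench balance, white base 180 (x) x 170 (y) mm, flat deck 40 mm above the worktop; origin: centre of its underside; x points from its front (keys) to its back, y to its left. Clear square draught shield 100 x 100 mm centred at x +37, y -18 mm, 106 mm high; its lid's runners reach left to y +85. The 3 keys stand in a row at x -69 mm, y -50, 0, +50; which is where changes.
- lid_stop (a point): Centre of the upright face (60 mm long along the balance's x, 20 high, facing its left, +y) of the finger stop on the lid, 121 mm above the worktop; moves with the lid (y -16 mm in the balance's frame when shut). To -y the stop falls off as a 31 mm stepped ramp. The lid's flat top, 111 mm above the worktop, runs 48 mm on to +y of the face. Axes as the balance's.
- lid (a joint): How far the lid is open, in m: 0 fully shut (against a firm end stop), up to 0.055 open, sliding to the balance's left (+y). Push the stop to -y to shut it. Sliding friction 1.5 N, and it stays where it is left; lid 0.12 kg.
- tare_key_top (a point): Centre of the top of the tare key, a black bar 16 (balance x) x 40 (balance y) mm, 9 mm proud of the deck (top 49 mm above the worktop). Moves down with the key. The axes are the balance's.
- tare_key (a joint): How far the tare key is pressed, in m: 0 up, 0.005 fully down. Spring: 1.5 N to start, 4 N fully down, returns by itself.
- round_key (a joint): Press of the round black key (18 mm across, 9 mm proud of the deck), 0 up, 0.005 fully down; same spring. Leave alone.
- square_key (a joint): Press of the square black key (16 x 16 mm, 9 mm proud of the deck), 0 up, 0.005 fully down; same spring. Leave alone.
- weigh_bottle: Clear glass weighing bottle with knobbed stopper, 38 mm across, 53 mm high, loose on the weighing pan inside the shield; origin at the centre of its foot, 46 mm above the worktop. Leave alone.
- vial_1: Glass vial with black cap, 25 mm across, 50 mm high, on the bench to the right of the balance; origin at its foot. Leave alone.
- vial_2: Glass vial with white cap, 25 mm across, 50 mm high, to the right of the balance; origin at its foot. Leave alone.
- stopper_1: Rubber stopper, 32 mm across, 26 mm high, to the right of the balance; origin at its foot. Leave alone.
- beaker_50: Small glass beaker, 51 mm across, 58 mm high, in front of the sink to the left; origin at its foot. Leave alone.
- petri_dish: Glass petri dish, 67 mm across, 16 mm high, in front of the sink; origin at its foot. Leave alone.
- tape_roll: Roll of tape lying flat, 52 mm across, 19 mm high, in front of the sink; origin at its underside. Leave alone.
- tweezers: Steel tweezers lying in front of the sink, 117 mm long, 10 mm high; origin at the middle of the underside. Leave alone.

How it is judged (in metres and radians):
On the way, in this order (a step that is already met when the one before it is completed fails the run):
1. the lid of the draught shield is pushed shut (value of joint lid below 0.004 m), for 0.2 s.
2. the tare key is pressed down, lid still shut (value of joint tare_key above 0.003 m and value of joint lid below 0.004 m), for 0.05 s.
3. the tare key is let up again (value of joint tare_key below 0.001 m), for 0.1 s.
At the end, for the whole second after the job is handed in: The lid is shut to within 4 mm, the tare key was pressed at least 3 mm with the lid shut and is up again, all three keys are up (within 1 mm), the weighing bottle stands upright within 8 mm of where it was, and the other loose things are within 15 mm of where they were (value of joint lid below 0.004 m and value of joint each of tare_key, round_key, square_key below 0.001 m and distance of weigh_bottle from where it was at the start of the episode below 0.008 m and angle between weigh_bottle's own z axis and vertical below 0.1 rad and linear speed of weigh_bottle below 0.02 m/s and distance of each of vial_1, vial_2, stopper_1, beaker_50, petri_dish, tape_roll, tweezers from where it was at the start of the episode below 0.015 m); the robot touches nothing.
It fails at once if the tare key is pressed while the lid is open (value of joint tare_key above 0.002 m and value of joint lid above 0.006 m).
It fails at once if the round or the square key is pressed (value of joint any of round_key, square_key above 0.0015 m).
It fails at once if the weighing bottle is moved, lifted or tipped (distance of weigh_bottle from where it was at the start of the episode above 0.008 m or angle between weigh_bottle's own z axis and vertical above 0.2 rad).
It fails at once if another loose thing is moved, lifted or carried (distance of any of vial_1, vial_2, stopper_1, beaker_50, petri_dish, tape_roll, tweezers from where it was at the start of the episode above 0.015 m).
It fails at once if the fingers press harder than 40 N (contact force between the fingers and anything else above 40 N).
It also fails if it takes over 37 s, if anything falls off the work surface, if the arm or the gripper's body presses on something with over 40 N, if the wrist force passes 120 N, or if a joint passes its speed limit or range.

## Working session

There is one attempt and no reset: what is moved stays moved. The work goes in short steps, Python scripts to look and compute and a tool call to move; the robot and the scene stay as the last step left them, time stands still between calls to the robot, and variables do not carry over. Pictures are saved under pics/ and viewed, and the job is handed in when it is done.

Besides the shell and the picture viewer there is one more tool, called after "Emit:" by a JSON object that holds its "name" and its "arguments". move_arm: Moves the arm, as the interface text tells. Its arguments: {"type":"object","properties":{"deltas":{"type":"array"},"hand":{"type":"number"}},"required":["deltas"]}

```bash
mkdir -p pics; ls; python3 - <<'E'
from workcell import ctrl, eyes
import cv2,pickle
print(ctrl.get_obs())
for n in("side","top"):
    d=eyes.get_image(n); pickle.dump(d,open(n+".pkl","wb"))
    cv2.imwrite(f"pics/{n}0.png",d["frame"][:,:,::-1]); print(d["cam_to_world"],d["fx"],d["cx"],d["D"])
E
```

```text
pics
{'t': 0.0, 'qpos': array([-1.23500552e+00,  4.23850772e-01,  1.63070191e+00,  1.45384800e-05,
        1.08860765e+00, -1.89680488e-02]), 'qvel': array([-0.00120243,  0.00063788,  0.00088788, -0.00069796,  0.0002925 ,
       -0.00065061]), 'joint_torque': array([ 8.48882046e-04, -5.44625080e+01, -2.73667395e+01,  6.43424084e-02,
        2.27733183e-02, -1.20828586e-04]), 'ee_pos': array([ 216.96138711, -585.52592322,  221.89082804]), 'orientation': array([-3.09077551e+00, -5.54052364e-01,  3.68303423e-04]), 'ft_force': array([-0.26190384, -0.66728242,  0.01130741]), 'moment': array([-0.03951847, -0.04589577,  0.0129529 ]), 'width': 87.8058063803635}
[[ 6.05597886e-01 -4.92739490e-01  6.24867183e-01 -2.82194706e+02]
 [-7.95744053e-01 -3.68531535e-01  4.80599532e-01 -7.07261201e+02]
 [-6.52710584e-03 -7.88284405e-01 -6.15276437e-01  8.84843465e+02]
 [ 0.00000000e+00  0.00000000e+00  0.00000000e+00  1.00000000e+00]] 388.1685620560803 261.6436139519088 [-0.04183053  0.          0.          0.          0.        ]
[[-3.40802379e-02 -9.03693049e-01  4.26822458e-01 -1.48710860e+02]
 [-9.99333803e-01  2.52338059e-02 -2.63667447e-02 -8.19416048e+01]
 [ 1.30570889e-02 -4.27436695e-01 -9.03950986e-01  1.53222134e+03]
 [ 0.00000000e+00  0.00000000e+00  0.00000000e+00  1.00000000e+00]] 470.01257242113434 253.76272390276682 [0.00156637 0.         0.         0.         0.        ]
```

View pics/side0.png

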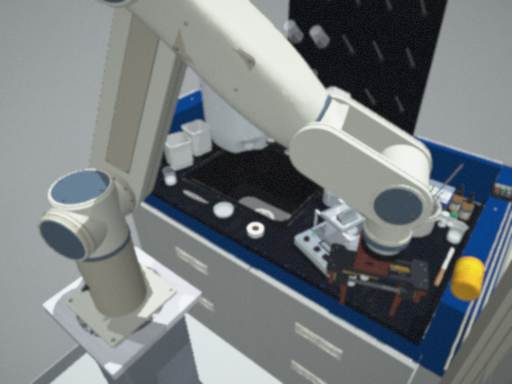

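View pics/top0.png

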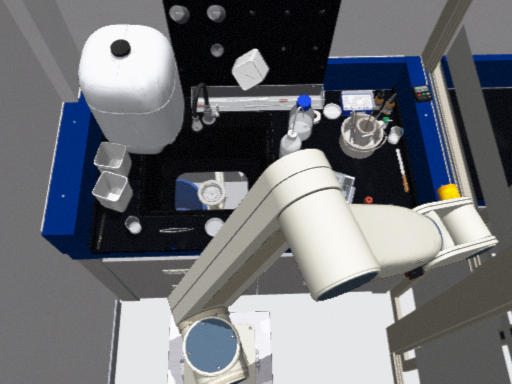

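```bash
cat > h.py <<'E'
import cv2,numpy as np,pickle
def crop(d,x0,y0,w,h,s,name):
    im=d["frame"][y0:y0+h,x0:x0+w,::-1]
    cv2.imwrite("pics/"+name,cv2.resize(im,None,fx=s,fy=s,interpolation=cv2.INTER_CUBIC))
def K(d): return np.array([[d["fx"],0,d["cx"]],[0,d["fy"],d["cy"]],[0,0,1.]])
def px2plane(d,uv,z):
    p=cv2.undistortPoints(np.array(uv,float).reshape(-1,1,2),K(d),np.array(d["D"],float)).reshape(-1,2)
    T=np.array(d["cam_to_world"]);r=np.c_[p,np.ones(len(p))]@T[:3,:3].T;o=T[:3,3]
    z=np.broadcast_to(z,len(p)); return o+r*((z-o[2])/r[:,2])[:,None]
def proj(d,P):
    T=np.linalg.inv(d["cam_to_world"]);P=np.atleast_2d(np.array(P,float))
    rv=cv2.Rodrigues(T[:3,:3])[0]
    return cv2.projectPoints(P.reshape(-1,1,3),rv,T[:3,3],K(d),np.array(d["D"],float))[0].reshape(-1,2)
E
python3 - <<'E'
from h import *
d=pickle.load(open("side.pkl","rb")); crop(d,280,170,160,120,5,"s1.png")
t=pickle.load(open("top.pkl","rb")); crop(t,270,130,160,120,5,"t1.png")
print(px2plane(d,[[313,245],[345,225]],40))
E
```

```text
[[ 453.06968058 -333.73203586   40.        ]
 [ 588.42009032 -369.41953057   40.        ]]
```

View pics/s1.png

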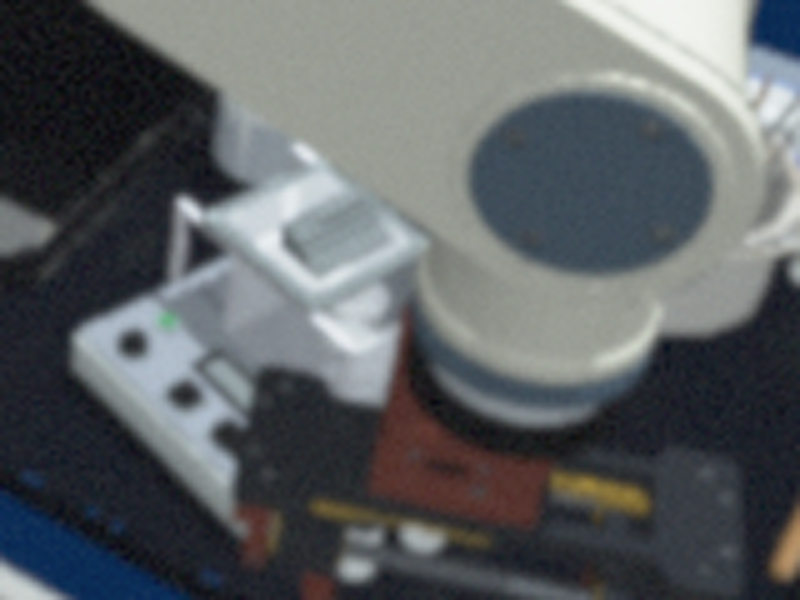

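View pics/t1.png

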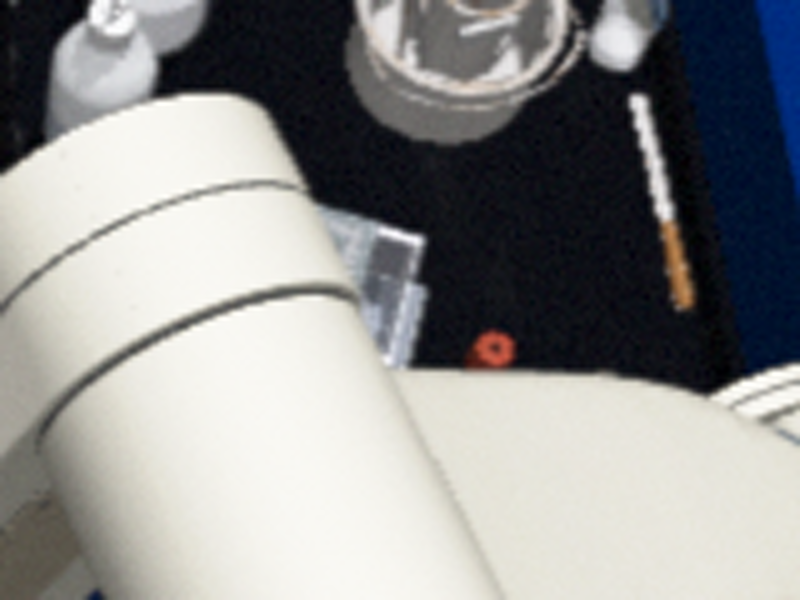

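Emit:
{"name": "move_arm", "arguments": {"deltas": [[0,0,-40,0,0,0],[0,0,-40,0,0,0],[0,0,-40,0,0,0],[29,-28,0,0,0,0],[29,-28,0,0,0,0]], "hand": 1}}

```text
t: 0.52
ee_pos: [249.7, -514.7, 342.5]
orientation: [-3.084, -0.543, 0.003]
ft_force: [1.6, 0.6, -1.3]
width: 58.1
```

Emit:
{"name": "move_arm", "arguments": {"deltas": [[29,-28,0,0,0,0],[29,-28,0,0,0,0],[29,-28,0,0,0,0],[29,-28,0,0,0,0],[29,-28,0,0,0,0]]}}

```text
t: 0.93
ee_pos: [339.5, -327.3, 344.5]
orientation: [-3.089, -0.536, 0.002]
ft_force: [1.3, -0.4, 0.3]
width: 24.8
```

Emit:
{"name": "move_arm", "arguments": {"deltas": [[29,-28,0,0,0,0],[29,-28,0,0,0,0],[29,-28,0,0,0,0],[29,-28,0,0,0,0],[29,-28,0,0,0,0]]}}

```text
t: 1.35
ee_pos: [428.7, -139.0, 345.1]
orientation: [-3.089, -0.533, 0.002]
ft_force: [0.6, -0.5, 0.3]
width: 0.7
```

```bash
python3 - <<'E'
from workcell import ctrl, eyes
from h import *
for n in("side","top"):
    d=eyes.get_image(n); pickle.dump(d,open(n+".pkl","wb"))
    if n=="side": crop(d,280,160,160,120,5,"s2.png")
    else: crop(d,270,130,160,120,5,"t2.png")
E
```

```text
(no output)
```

View pics/s2.png

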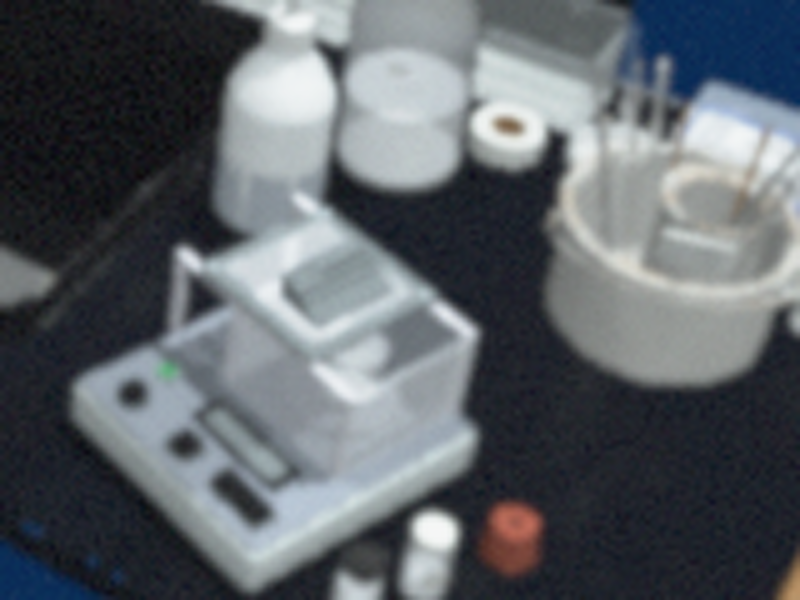

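View pics/t2.png

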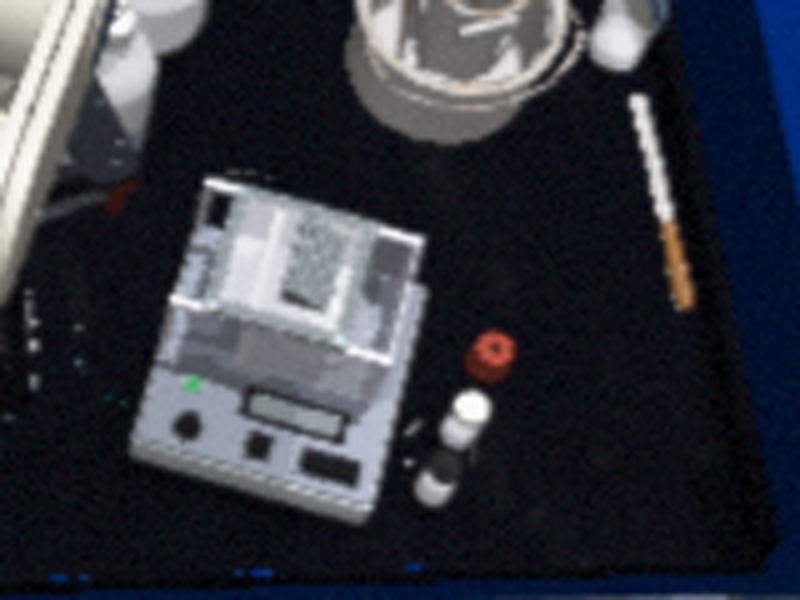

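```bash
python3 - <<'E'
from h import *
from scipy.optimize import least_squares
S=pickle.load(open("side.pkl","rb"));T=pickle.load(open("top.pkl","rb"))
s=lambda a:np.array(a)/5.+[280,160]
t=lambda a:np.array(a)/5.+[270,130]
ks=px2plane(S,s([[133,393],[185,445],[242,497]]),48.);kt=px2plane(T,t([[187,426],[260,446],[331,468]]),48.)
print(ks,kt)
def W(p,L):
    c,n=np.cos(p[2]),np.sin(p[2]); L=np.array(L,float)
    return np.c_[p[0]+c*L[:,0]-n*L[:,1],p[1]+n*L[:,0]+c*L[:,1],L[:,2]]
keys=[[-69,50,48],[-69,0,48],[-69,-50,48]]
f=lambda p:np.r_[(W(p,keys)[:,:2]-ks[:,:2]).ravel(),(W(p,keys)[:,:2]-kt[:,:2]).ravel()]
r=least_squares(f,[500,-380,0.1]);print(r.x,r.fun.round(1))
p=r.x
# overlay
dk=[[-90,-85,40],[90,-85,40],[90,85,40],[-90,85,40]]
sh=[[-13,-68,106],[87,-68,106],[87,32,106],[-13,32,106]]
for n,d,o in(("s",S,(280,160)),("t",T,(270,130))):
    im=cv2.resize(d["frame"][o[1]:o[1]+120,o[0]:o[0]+160,::-1],None,fx=5,fy=5,interpolation=cv2.INTER_CUBIC)
    for P,c in((dk,(0,255,0)),(sh,(0,0,255))):
        q=((proj(d,W(p,P))-o)*5).astype(int); cv2.polylines(im,[q.reshape(-1,1,2)],True,c,1)
    for o_ in (0.0,.055):
        y=-16+o_*1000
        q=((proj(d,W(p,[[7,y,111],[67,y,111],[67,y,131],[7,y,131]]))-o)*5).astype(int); cv2.polylines(im,[q.reshape(-1,1,2)],True,(255,0,255) if o_ else (0,255,255),1)
    cv2.imwrite(f"pics/ov_{n}.png",im)
E
```

```text
[[ 457.31479486 -307.93431902   48.        ]
 [ 439.29936144 -355.08766267   48.        ]
 [ 423.97046337 -401.95287267   48.        ]] [[ 457.610222   -305.44371586   48.        ]
 [ 441.49296252 -354.00746861   48.        ]
 [ 424.07721203 -400.71244697   48.        ]]
[ 5.05686274e+02 -3.77175749e+02 -3.39621725e-01] [-0.   0.9  1.3  0.9  0.   0.6 -0.3 -1.6 -0.9 -0.2 -0.1 -0.6]
```

View pics/ov_s.png

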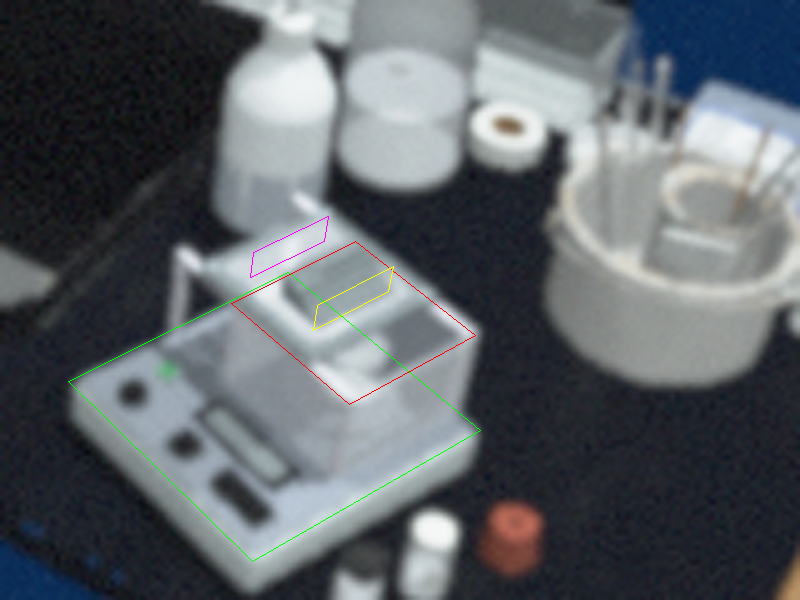

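View pics/ov_t.png

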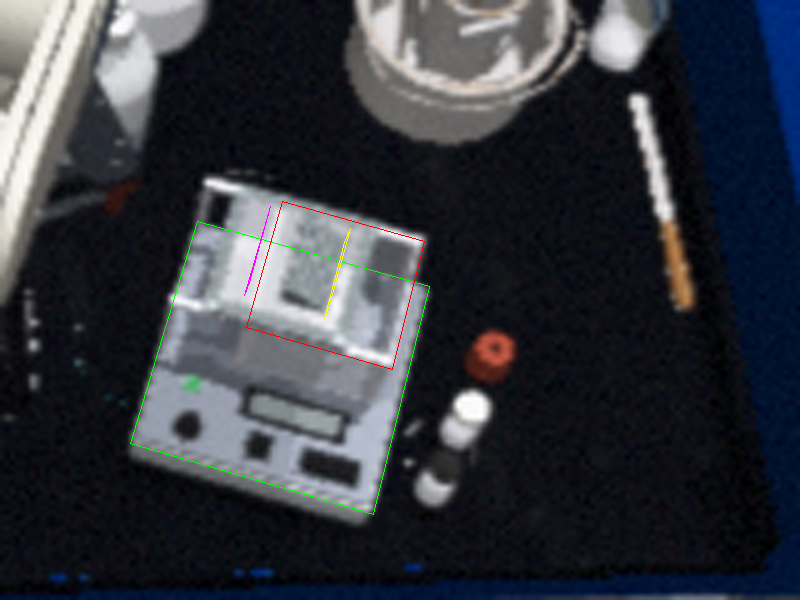

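```bash
python3 - <<'E'
from h import *
from workcell import ctrl
print(ctrl.get_obs()["qpos"].round(3))
S=pickle.load(open("side.pkl","rb"));T=pickle.load(open("top.pkl","rb"))
def cloud(d):
    z=d["range_z"];v,u=np.nonzero(z>0);
    p=cv2.undistortPoints(np.c_[u,v].astype(float).reshape(-1,1,2),K(d),np.array(d["D"],float)).reshape(-1,2)
    zz=z[v,u][:,None]; M=np.array(d["cam_to_world"]); return (np.c_[p,np.ones(len(p))]*zz)@M[:3,:3].T+M[:3,3],u,v
a=-0.3396;c,n=np.cos(a),np.sin(a)
for nm,d in(("S",S),("T",T)):
    P,u,v=cloud(d); q=P[:,:2]-[505.7,-377.2]
    x=q@[c,n];y=q@[-n,c];z=P[:,2]
    # tall stuff near
    m=(abs(x-37)<120)&(y>60)&(y<260)&(z>140)&(z<330)
    if m.any(): 
        H,_,_=np.histogram2d(x[m],y[m],bins=[np.arange(-90,170,20),np.arange(60,261,20)]);print(nm,H.astype(int))
    # lid stop heights
    m=(abs(x-37)<22)&(y>-60)&(y<100)
    for b in range(-60,100,4):
        k=m&(y>=b)&(y<b+4)&(z<160)&(z>90)
        if k.any(): print(nm,b,np.round(np.median(z[k]),1),k.sum(),end=' | ')
    print()
    m=(z>140)&(x>60)&(x<230)&(y>-20)&(y<180)&(z<330); print(nm,'bottle',z[m].max() if m.any() else None,x[m].min() if m.any() else 0,y[m].min() if m.any() else 0)
E
```

```text
[-0.338  0.024  1.854  0.008  1.268  0.882]
S [[ 0  0  0  0  0  0  0  0  0  0]
 [ 0  0  0  0  0  0  0  0  0  0]
 [ 0  0  0  0  0  0  0  0  0  0]
 [ 0  0  0  0  0  0  0  0  0  0]
 [ 0  0  0  0  0  0  0  0  0  0]
 [ 0  0  0  0  0  0  0  0  0  0]
 [ 0  0  0  0  0  0  0  0  0  0]
 [ 0  0  0  0  0  0  0  0  0  0]
 [ 0  0  0  0  0  0  0  0  0  0]
 [ 0  0  0  0  0  0  0  0  0  0]
 [ 0  0  0  0  0  0  0  0  0  0]
 [ 0  0  0  0  0 30 15  0  0  0]]
S -36 108.5 8 | S -32 110.8 20 | S -28 110.7 14 | S -24 110.6 15 | S -20 110.9 15 | S -16 113.7 26 | S -12 116.1 19 | S -8 118.3 15 | S -4 119.3 21 | S 0 122.2 19 | S 4 124.2 21 | S 8 127.4 22 | S 12 129.5 18 | S 16 130.1 9 | S 20 129.2 1 | S 24 109.6 1 | S 28 108.9 1 | S 32 110.9 5 | S 36 110.2 11 | S 40 109.8 14 | S 44 110.3 14 | S 48 111.3 12 | S 52 110.8 12 | S 56 111.1 13 | S 60 111.5 13 | S 64 110.6 9 | 
S bottle 294.1651147479812 139.41729023545037 -16.23959001482719
T [[ 0  0  0  0  0  0  0  0  0  0]
 [ 0  0  0  0  0  0  0  0  0  0]
 [ 0  0  0  0  0  0  0  0  0  0]
 [ 0  0  0  0  0  0  0  0  0  0]
 [ 0  0  0  0  0  0  0  0  0  0]
 [ 0  0  0  0  0  0  0  0  0  0]
 [ 0  0  0  0  0  0  0  0  0  0]
 [ 0  0  0  0  0  0  0  0  0  0]
 [ 0  0  0  0  0  0  0  0  0  0]
 [ 0  0  0  0  0  0  0  0  0  0]
 [ 0  0  0  0  0  0  0  0  0  0]
 [ 0  0  0  0  0 20  0  0  0  0]]
T -36 109.5 2 | T -32 114.3 12 | T -28 112.2 14 | T -24 111.6 13 | T -20 110.1 11 | T -16 115.4 13 | T -12 117.3 13 | T -8 119.6 14 | T -4 122.9 13 | T 0 124.3 13 | T 4 125.5 13 | T 8 128.6 14 | T 12 129.3 13 | T 16 131.6 14 | T 20 112.4 16 | T 24 111.7 14 | T 28 111.1 12 | T 32 111.4 15 | T 36 109.7 15 | T 40 112.9 13 | T 44 111.8 14 | T 48 111.3 13 | T 52 110.9 14 | T 56 113.1 15 | T 60 111.5 15 | T 64 110.9 10 | 
T bottle 299.8753788088163 139.8412170180727 -16.37354296618487
```

Emit:
{"name": "move_arm", "arguments": {"deltas": [[0,0,0,0,0,0.115],[0,0,0,0,0,0.115],[0,0,0,0,0,0.115],[0,0,0,0,0,0.115],[0,0,0,0,0,0.115]]}}

```text
t: 1.87
ee_pos: [429.3, -134.2, 343.6]
orientation: [-3.111, 0.377, 0.01]
ft_force: [0.6, 0.2, -0.6]
width: 0.5
```

Emit:
{"name": "move_arm", "arguments": {"deltas": [[0,0,0,0,0,0.1],[30,24,0,0,0,0],[30,24,0,0,0,0],[30,24,0,0,0,0],[30,24,0,0,0,0]]}}

```text
t: 2.28
ee_pos: [505.9, -267.3, 341.0]
orientation: [-3.085, 0.546, 0.017]
ft_force: [-0.3, 0.7, 0.6]
width: 0.7
```

```bash
cat > st.py <<'E'
from workcell import ctrl
import numpy as np
from scipy.spatial.transform import Rotation as R
o=ctrl.get_obs();a=-0.3396;c,n=np.cos(a),np.sin(a)
q=o["ee_pos"][:2]-[505.7,-377.2]
r=R.from_rotvec(o["orientation"]);M=r.as_matrix()
F=o["ft_force"]
print("t",round(o["t"],2),"local",(q@[c,n]).round(1),(q@[-n,c]).round(1),"z",o["ee_pos"][2].round(1),"yaw",np.arctan2(M[1,0],M[0,0]).round(4),"zaxis",M[:,2].round(3),"Flocal",(F[:2]@[c,n]).round(2),(F[:2]@[-n,c]).round(2),F[2].round(2),"q",o["qpos"].round(2))
# turn needed (tool frame) to be level & aligned
des=np.array([[c,n,0],[n,-c,0],[0,0,-1.]]).T
print("turn",R.from_matrix(M.T@des).as_rotvec().round(4))
E
python3 st.py
```

```text
t 2.28 local -36.4 103.7 z 341.0 yaw -0.3502 zaxis [-0.009  0.011 -1.   ] Flocal -0.54 0.6 0.59 q [-0.51  0.24  1.62  0.    1.3   1.41]
turn [-0.0069  0.012  -0.0107]
```

Remaining: x +73, y (tool) +59, down 160 to z 180.

Emit:
{"name": "move_arm", "arguments": {"deltas": [[27,22,0,-0.007,0.012,-0.01],[25,20,0,0,0,0],[20,16,0,0,0,0],[0,0,35,0,0,0],[0,0,35,0,0,0]]}}

```text
t: 2.7
ee_pos: [559.2, -363.7, 273.0]
orientation: [3.087, -0.541, 0.018]
ft_force: [-0.5, 0.1, -1.2]
width: 0.1
```

```bash
python3 st.py
```

```text
t 2.7 local 45.9 30.5 z 273.0 yaw -0.3472 zaxis [ 0.01 -0.01 -1.  ] Flocal -0.53 -0.04 -1.2 q [-0.59  0.43  1.5  -0.    1.2   1.33]
turn [ 0.0057 -0.0124 -0.0076]
```

Emit:
{"name": "move_arm", "arguments": {"deltas": [[-8,-16,30,0.005,-0.011,-0.007],[0,0,30,0,0,0],[0,0,20,0,0,0],[0,0,0,0,0,0]]}}

```text
t: 3.03
ee_pos: [551.3, -348.0, 180.5]
orientation: [-3.092, 0.538, 0.017]
ft_force: [-0.2, 1.0, -0.2]
width: 0.2
```

```bash
python3 st.py
```

```text
t 3.03 local 33.2 42.7 z 180.5 yaw -0.3446 zaxis [-0.01   0.005 -1.   ] Flocal -0.51 0.93 -0.24 q [-0.58  0.51  1.59 -0.    1.05  1.34]
turn [-0.0014  0.011  -0.005 ]
```

Emit:
{"name": "move_arm", "arguments": {"deltas": [[3,-2,25,0,0.005,-0.004],[0,0,18,0,0,0],[0,0,8,0,0,0],[0,0,0,0,0,0]]}}

```text
t: 3.37
ee_pos: [553.6, -349.7, 129.3]
orientation: [-3.094, 0.535, 0.009]
ft_force: [0.0, 1.0, 0.2]
width: 0.4
```

```bash
python3 st.py;  python3 - <<'E'
from workcell import ctrl, eyes
from h import *
d=eyes.get_image("side"); crop(d,280,120,160,120,5,"s3.png")
E
```

```text
t 3.37 local 36.0 41.9 z 129.3 yaw -0.3423 zaxis [-0.005  0.003 -1.   ] Flocal -0.3 0.99 0.17 q [-0.58  0.58  1.61 -0.    0.96  1.33]
turn [-0.0009  0.0061 -0.0027]
```

View pics/s3.png

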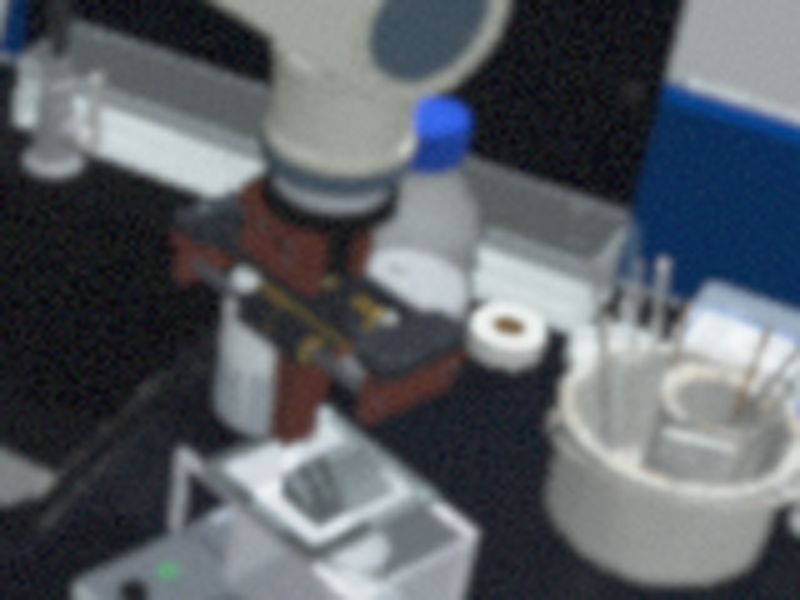

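Emit:
{"name": "move_arm", "arguments": {"deltas": [[0,0,8,0,0.005,0],[0,0,3,0,0,0],[0,4,0,0,0,0],[0,4,0,0,0,0]]}}

```text
t: 3.75
ee_pos: [553.6, -359.5, 123.4]
orientation: [3.093, -0.534, 0.011]
ft_force: [0.2, -0.1, -0.7]
width: 0.5
```

```bash
python3 st.py
```

```text
t 3.75 local 39.3 32.7 z 123.4 yaw -0.3419 zaxis [ 0.007 -0.004 -1.   ] Flocal 0.21 -0.07 -0.65 q [-0.59  0.59  1.61  0.    0.93  1.32]
turn [ 0.0012 -0.0074 -0.0023]
```

Emit:
{"name": "move_arm", "arguments": {"deltas": [[-2,0,4,0,-0.004,0],[0,4,0,0,0,0],[0,4,0,0,0,0],[0,4,0,0,0,0]]}}

```text
t: 4.08
ee_pos: [548.0, -371.3, 120.7]
orientation: [3.094, -0.535, 0.008]
ft_force: [0.8, 1.8, -1.1]
width: 0.7
```

```bash
python3 st.py
```

```text
t 4.08 local 37.9 19.6 z 120.7 yaw -0.3422 zaxis [ 0.005 -0.003 -1.   ] Flocal 0.16 1.94 -1.11 q [-0.61  0.59  1.61  0.    0.93  1.3 ]
turn [ 0.0008 -0.0053 -0.0026]
```

Emit:
{"name": "move_arm", "arguments": {"deltas": [[0,4,0,0,0,0],[0,4,0,0,0,0],[0,3,0,0,0,0]]}}

```text
t: 4.33
ee_pos: [543.9, -382.8, 120.7]
orientation: [3.095, -0.535, 0.008]
ft_force: [0.5, 1.9, -0.0]
width: 0.6
```

```bash
python3 st.py; python3 - <<'E'
from workcell import ctrl, eyes
from h import *
d=eyes.get_image("side"); crop(d,280,120,160,120,5,"s4.png")
E
```

```text
t 4.33 local 37.9 7.5 z 120.7 yaw -0.3424 zaxis [ 0.005 -0.002 -1.   ] Flocal -0.17 1.94 -0.02 q [-0.63  0.6   1.6   0.    0.94  1.28]
turn [ 0.0003 -0.0053 -0.0028]
```

View pics/s4.png

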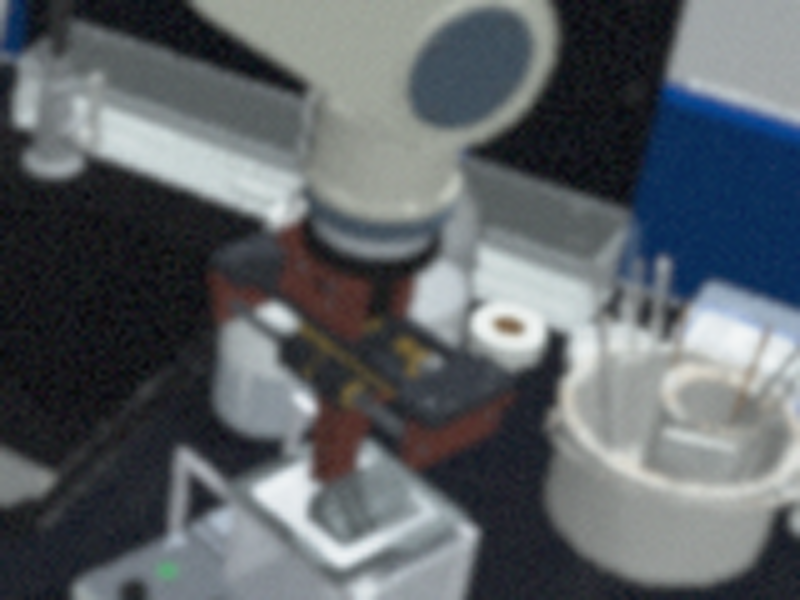

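Emit:
{"name": "move_arm", "arguments": {"deltas": [[0,3,0,0,0,0],[0,3,0,0,0,0],[0,2,0,0,0,0]]}}

```text
t: 4.63
ee_pos: [540.9, -391.5, 120.8]
orientation: [3.094, -0.536, 0.008]
ft_force: [1.4, 1.4, -1.4]
width: 0.5
```

Emit:
{"name": "move_arm", "arguments": {"deltas": [[0,2,0,0,0,0],[0,2,0,0,0,0]]}}

```text
t: 4.8
ee_pos: [540.8, -391.5, 120.7]
orientation: [-3.089, 0.537, -0.009]
ft_force: [4.4, 10.0, 2.2]
width: 0.1
```

```bash
python3 st.py
```

```text
t 4.8 local 37.9 -1.8 z 120.7 yaw -0.3445 zaxis [ 0.007  0.005 -1.   ] Flocal 0.83 10.94 2.17 q [-0.65  0.6   1.59  0.01  0.94  1.26]
turn [-0.007  -0.0045 -0.0049]
```

Emit:
{"name": "move_arm", "arguments": {"deltas": [[0,0,0,0,0,0],[0,0,0,0,0,0],[0,-6,0,0,0,0],[0,-6,0,0,0,0],[0,0,-30,0,0,0]]}}

```text
t: 5.22
ee_pos: [541.9, -378.1, 146.0]
orientation: [-3.086, 0.537, 0.004]
ft_force: [-1.1, -0.3, -0.5]
width: 0.9
```

Emit:
{"name": "move_arm", "arguments": {"deltas": [[-20,0,-30,0,0,0],[-30,0,-25,0,0,0],[-30,20,0,0,0,0],[-20,20,0,0,0,0],[0,0,0,0,0,0]]}}

```text
t: 5.63
ee_pos: [435.0, -382.0, 208.3]
orientation: [-3.094, 0.53, -0.008]
ft_force: [-0.2, -0.4, 0.4]
width: 0.4
```

```bash
python3 st.py; python3 - <<'E'
from workcell import ctrl, eyes
from h import *
d=eyes.get_image("side"); crop(d,280,140,160,120,5,"s5.png")
d=eyes.get_image("top"); crop(d,270,130,160,120,5,"t5.png")
E
```

```text
t 5.63 local -65.1 -28.0 z 208.3 yaw -0.3393 zaxis [ 0.005  0.002 -1.   ] Flocal -0.08 -0.5 0.39 q [-0.74  0.37  1.75  0.01  1.02  1.16]
turn [-0.0033 -0.0045  0.0003]
```

View pics/s5.png

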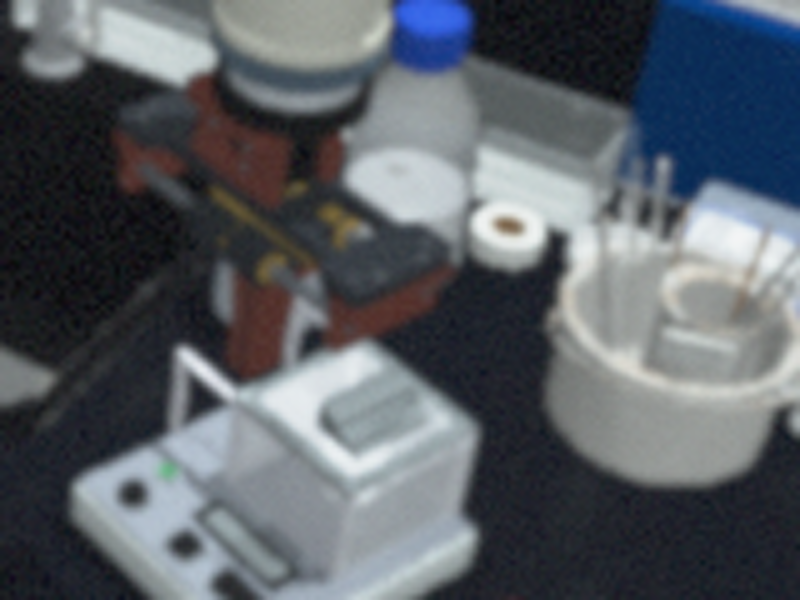

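View pics/t5.png

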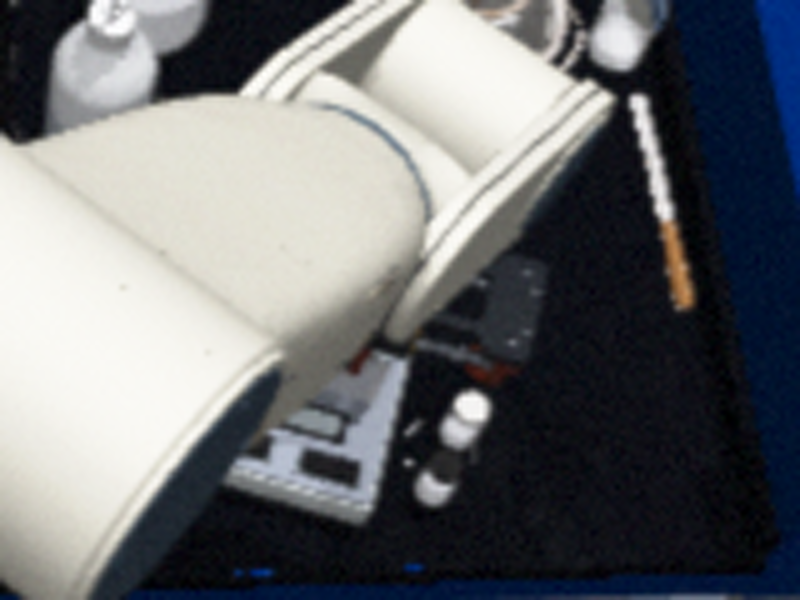

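Emit:
{"name": "move_arm", "arguments": {"deltas": [[-4,18,0,0,0,0],[0,0,0,0,0,0],[0,0,30,0,0,0],[0,0,30,0,0,0],[0,0,0,0,0,0]]}}

```text
t: 6.15
ee_pos: [434.8, -397.0, 147.5]
orientation: [-3.096, 0.529, -0.019]
ft_force: [-0.9, 1.1, -0.7]
width: 0.4
```

```bash
python3 st.py
```

```text
t 6.15 local -60.2 -42.3 z 147.5 yaw -0.3381 zaxis [ 0.012 -0.002 -1.   ] Flocal -1.22 0.74 -0.75 q [-0.76  0.46  1.77  0.01  0.9   1.14]
turn [-0.0026 -0.012   0.0015]
```

Emit:
{"name": "move_arm", "arguments": {"deltas": [[-8,8,0,-0.002,-0.011,0],[0,0,30,0,0,0],[0,0,25,0,0,0],[0,0,0,0,0,0]]}}

```text
t: 6.48
ee_pos: [427.7, -402.7, 94.1]
orientation: [3.096, -0.523, 0.003]
ft_force: [0.3, 1.2, -0.2]
width: 0.7
```

```bash
python3 st.py
```

```text
t 6.48 local -65.0 -50.0 z 94.1 yaw -0.3346 zaxis [ 0.001 -0.002 -1.   ] Flocal -0.16 1.24 -0.18 q [-0.78  0.54  1.79 -0.    0.8   1.13]
turn [ 0.0011 -0.0019  0.005 ]
```

Emit:
{"name": "move_arm", "arguments": {"deltas": [[-4,3,0,0,0,0.005],[0,0,20,0,0,0],[0,0,9,0,0,0],[0,0,0,0,0,0]]}}

```text
t: 6.82
ee_pos: [425.1, -407.1, 70.7]
orientation: [3.091, -0.53, 0.009]
ft_force: [-0.2, 1.1, 0.7]
width: 0.4
```

```bash
python3 st.py; python3 - <<'E'
from workcell import ctrl, eyes
from h import *
d=eyes.get_image("side"); crop(d,280,160,160,120,5,"s6.png")
d=eyes.get_image("top"); crop(d,270,130,160,120,5,"t6.png")
E
```

```text
t 6.82 local -66.1 -55.1 z 70.7 yaw -0.3394 zaxis [ 0.005 -0.006 -1.   ] Flocal -0.52 1.02 0.69 q [-0.78  0.58  1.8  -0.    0.76  1.13]
turn [ 0.0041 -0.0067  0.0001]
```

View pics/s6.png

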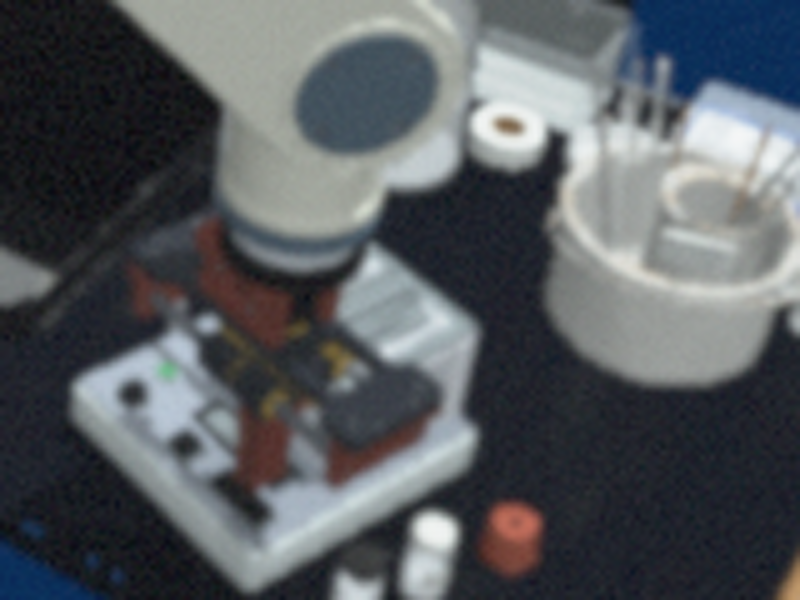

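View pics/t6.png

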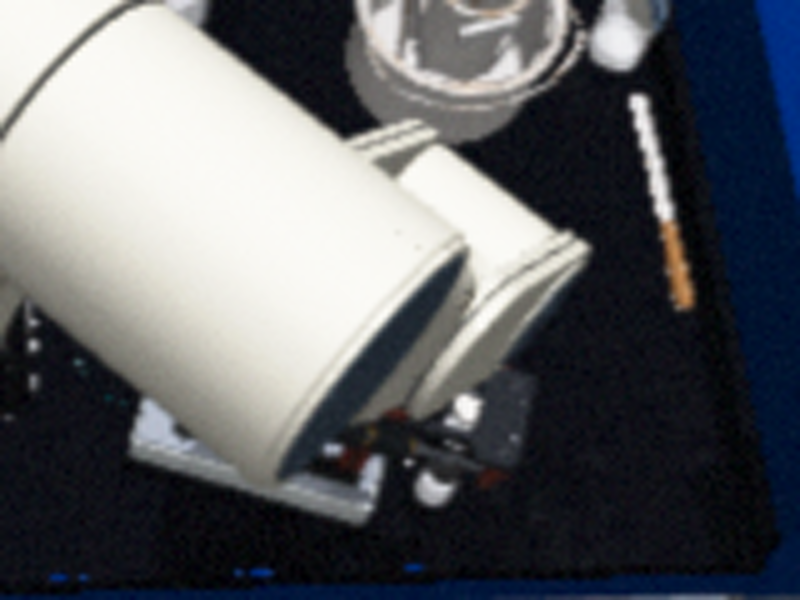

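Emit:
{"name": "move_arm", "arguments": {"deltas": [[-3,-2,0,0.004,-0.006,0],[0,0,9,0,0,0],[0,0,4,0,0,0],[0,0,0,0,0,0]]}}

```text
t: 7.25
ee_pos: [424.8, -406.0, 61.6]
orientation: [3.093, -0.53, 0.009]
ft_force: [-0.5, 0.6, 0.3]
width: 0.0
```

```bash
python3 st.py
```

```text
t 7.25 local -66.7 -54.1 z 61.6 yaw -0.3395 zaxis [ 0.005 -0.005 -1.   ] Flocal -0.61 0.38 0.28 q [-0.78  0.59  1.81  0.    0.74  1.13]
turn [ 0.0027 -0.0065  0.0001]
```

Emit:
{"name": "move_arm", "arguments": {"deltas": [[-2,0,6,0,-0.004,0],[0,0,4,0,0,0],[0,0,3,0,0,0]]}}

```text
t: 7.5
ee_pos: [423.2, -405.7, 48.1]
orientation: [3.093, -0.53, 0.004]
ft_force: [1.8, -1.0, 1.9]
width: 0.4
```

Emit:
{"name": "move_arm", "arguments": {"deltas": [[0,0,2,0,0,0],[0,0,2,0,0,0]]}}

```text
t: 7.67
ee_pos: [423.3, -405.9, 43.8]
orientation: [3.093, -0.53, 0.004]
ft_force: [-5.5, 4.0, 29.1]
width: 0.8
```

```bash
python3 st.py
```

```text
t 7.67 local -68.1 -54.5 z 43.8 yaw -0.3394 zaxis [ 0.002 -0.004 -1.   ] Flocal -6.47 1.94 29.1 q [-0.78  0.62  1.81 -0.    0.71  1.13]
turn [ 0.0032 -0.0032  0.0002]
```

Fully down (z 43.8) with the force near the limit; withdraw now.

Emit:
{"name": "move_arm", "arguments": {"deltas": [[0,0,-4,0,0,0],[0,0,-10,0,0,0],[0,0,-15,0,0,0],[0,0,-25,0,0,0],[0,0,-35,0,0,0]]}}

```text
t: 8.08
ee_pos: [419.5, -401.9, 129.1]
orientation: [-3.092, 0.53, 0.015]
ft_force: [-0.5, 0.3, 0.9]
width: 0.3
```

Emit:
{"name": "move_arm", "arguments": {"deltas": [[0,0,-35,0,0,0],[0,0,-35,0,0,0],[0,0,-35,0,0,0],[0,-40,0,0,0,0],[0,-40,0,0,0,0]]}}

```text
t: 8.5
ee_pos: [447.7, -332.4, 248.0]
orientation: [3.092, -0.542, 0.0]
ft_force: [0.4, 1.0, -1.0]
width: 0.2
```

Emit:
{"name": "move_arm", "arguments": {"deltas": [[0,-40,0,0,0,0],[0,-40,0,0,0,0],[0,-40,0,0,0,0],[0,0,0,0,0,0],[0,0,0,0,0,0]]}}

```text
t: 8.92
ee_pos: [491.4, -210.1, 252.6]
orientation: [3.092, -0.537, 0.011]
ft_force: [-0.4, -0.9, 0.6]
width: 0.4
```

```bash
python3 st.py; python3 - <<'E'
from workcell import ctrl, eyes
from h import *
d=eyes.get_image("side"); crop(d,280,160,160,120,5,"s7.png")
d=eyes.get_image("top"); crop(d,270,130,160,120,5,"t7.png")
E
```

```text
t 8.92 local -69.1 152.8 z 252.6 yaw -0.3438 zaxis [ 0.006 -0.005 -1.   ] Flocal -0.05 -0.93 0.65 q [-0.43  0.25  1.81 -0.    1.08  1.49]
turn [ 0.0022 -0.0075 -0.0042]
```

View pics/s7.png

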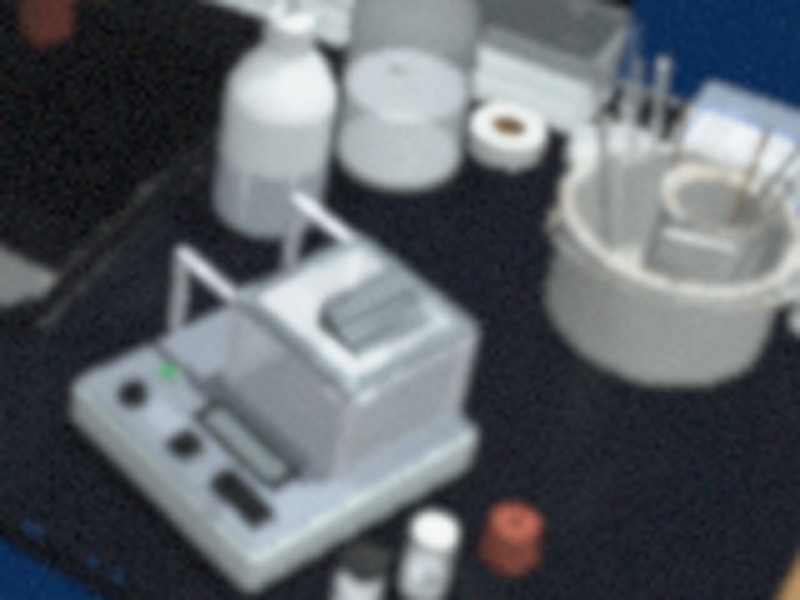

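View pics/t7.png

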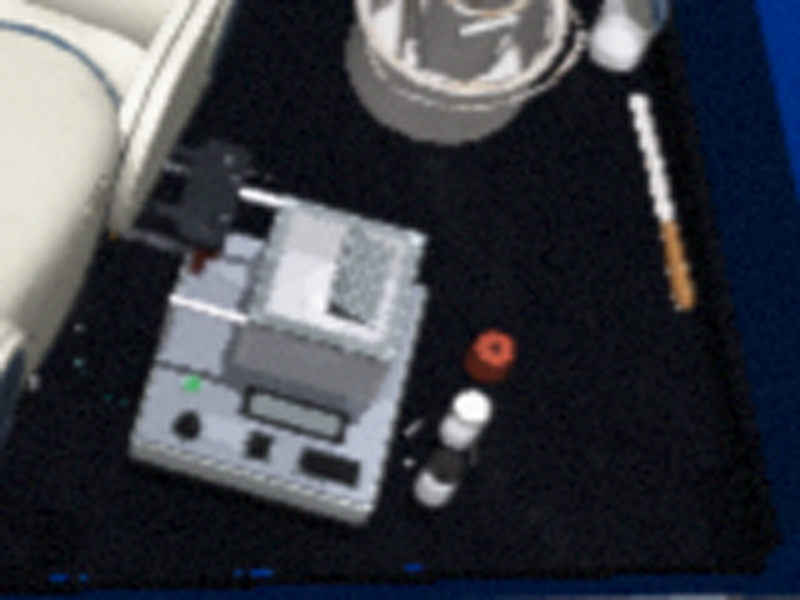

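The lid is flush with the shield: in the top crop, the stop face runs from about (330,300) to (350,230), where the shut position was predicted. The keys, vials and stopper look unchanged. The gripper is clear.

```bash
python3 -c "
from workcell import ctrl
print(ctrl.close_job())"
```

```text
the job is handed in; nothing more can be done
None
```

I shut the draught shield's lid by its finger stop, then pressed the tare key and let it up. I withdrew the arm and handed the job in at about 9 s; no verdict was given.

- **Lid:** I pushed it about 35 mm with the closed fingertips until it met the end stop, at about 11 N. The last pictures show it flush with the shield, with the stop where the shut position was predicted.
- **Tare key:** The fingertips went down to z 43.8 mm, so the key bottomed out. The force reading there was 29 N, under the 40 N limit but more than a gentle press. I withdrew at once, and the key looks up again in the last pictures.
- **Other things:** The round and square keys, the vials by the balance and the rubber stopper look unchanged in the last pictures. The gripper is clear, with force readings at noise level.
- **Not checked:** I did not measure the weighing bottle's position after the lid was shut. The things in front of the sink were outside the final crops, though the arm never came down near them.

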